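Trip the till latch with the push rod

TASK

The drawer of the wooden till on the bar is latched shut. Pick up the wooden push rod (square grip, thin round dowel; not the thick muddler), push its dowel straight through the round hole in the steel plate at the back of the till to trip the spring latch so that the drawer springs open, then draw the rod out and lay it flat on the counter again.

Things in the scene. Friction and masses are not known exactly. Their poses are not given: they have to be found in the camera images.
- rod_grip (a point): Loose pale wood push rod (90 g) lying on the counter: centre of its square grip, 80 x 24 x 24 high (12 mm above the counter), held across its width. A 14 mm round dowel runs on along the grip's axis; its tip is 150 mm from here along the point's +x, at first towards world +y within 20 degrees. z up. Beside it (about 160 mm off in x) lies a muddler: 20 mm handle, 44 mm square head, too thick.
- release_hole (a point): Centre of a 36 mm round hole, 60 mm above the counter, on the outer face of an upright steel plate (100 wide, 95 high, 5 thick) behind the fixed till (wooden box 200 x 240 x 100 high, 125 with its latch arm). The point's +x points level into the hole, 90 to 127 degrees from world x towards y; z up. Latch paddle 20 mm behind this face, till 50 mm. The drawer opens on the far side, towards +x.
- latch (a joint): Spring latch, rad: 0 at rest; its paddle (46 wide, 44 high, centred on the hole) hangs from a pivot 56 mm above the hole's centre. Pushed in 7 mm (0.12 rad) it frees the drawer; stop at 0.42 rad (23 mm). About 3 N to start, 6 N to free, 9 N at the stop; springs back when let go. A dowel tip 38 mm past the plate's outer face is far enough.
- drawer (a joint): How far the till's drawer is out, m: about 0 when latched, 0.08 fully open. Once freed it springs fully open by itself within a second and stays open.
Mind the look-alikes: they are no part of the job. Leave any purple or turquoise look-alike of the part that bears rod_grip alone.

How it is judged:
By the outcome, as a careful person would: the job done as asked, in the order asked, and still so for the second after the job is handed in, with the robot touching nothing.
It also fails if it takes over 58 s, if anything falls off the work surface, if the arm or the gripper's body presses on something with over 40 N, if the wrist force passes 120 N, or if a joint passes its speed limit or range.

ROBOT

A 6-joint arm with a two-finger parallel gripper is mounted at the origin on the work surface. World frame = base frame: x ahead of the robot, y to its left, z up, the work surface at z = 0. Lengths are in mm, angles in rad, forces in N, time in s.
With the tool pointing down it reaches from about 375 to 925 mm from the base axis. Payload 5.7 kg.
Tool frame: the origin (TCP) lies where the fingers leave the gripper's body, on its centre line; the fingertips stand 73 mm ahead of it and the grasp point (between the pads) lies r.hold_point_z ahead of it (r.hold_point_z is the distance from the TCP to the grasp point, in mm); z points along the fingers, x is the direction in which the jaws open and shut, and the axes are right-handed (so a half turn about z gives the same grasp; the last joint's range is limited). The gripper opens to 85 mm and grips with 20 to 120 N. Pads are 22 mm wide; open, the fingers measure 114 mm over their backs; the gripper's body (76 mm by 85 mm) begins 54 mm behind the grasp point. The pads swing forward as they close: fully open they stand 13 mm farther back than shut.
Start: joints at [-1.363, 0.359, 1.51, -0, 1.272, -0.115], TCP at [190.32, -568.991, 303.867] pointing down, gripper open.
Joint ranges: [-2.97, 2.97], [-1.01, 2.36], [0.21, 2.38], [-0.96, 4.11], [0.2, 2.71], [-2.98, 2.98]. Speed limits (rad/s): [2.39, 2.39, 3.14, 3.14, 3.14, 3.14].

INTERFACE

Orientations are given as [roll, pitch, yaw] about the fixed x, y, z axes, in that order (R = Rz(yaw) Ry(pitch) Rx(roll)).
In Python, from cell import r gives the robot as it stands.
- The arm moves only by the tool servo_tool, never from a script. Its argument "targets" is a list of rows, each a list of 7 numbers: the shift along the tool's x, y, z in m, then the turn, a rotation vector about the tool's x, y, z in degrees, then the closure, from 0 (fully open) to 1 (shut). A call has 1 to 20 rows; each row is the pose to reach, as a shift and turn from the pose measured when the call began, along the tool's axes at that moment; what a row does not reach only later rows make up. A row lasts 1/12 s, in which the tool goes at most 41.7 mm and 7.16 degrees, less where a joint would pass 70% of its speed; a pose out of reach is approached as far as the arm can. A call with a gripper value outside its range is refused whole. The fingers move at their own pace and stop on an object; "force" is the grip in N (left out, the last holds). Time passes only in rows, so rows that repeat a pose let the fingers close. It gives the time, the measured TCP pose, the force and the opening at its end, in the units of the state.
- r.sense(): the state, without advancing time (a new reading comes with each control period).
- r.capture(name): name is "scene" or "top"; returns the picture (400x640x3 uint8, red, green, blue); there is no depth.
- r.camera_params(name): a dict with "fx", "fy", "cx", "cy" (pixels), "distortion" ([k1, k2, p1, p2, k3] as OpenCV has them; the pictures are not rectified), "position" and "attitude" of the camera in the world. Camera axes: x right, y up, looking along -z (the intrinsics and any distortion apply to the point x, -y, -z); pixel columns grow to the right and rows downward; lengths in mm; the calibration is good to about 2 mm. A picture is of the moment at which its call begins. camera_params takes no time and is no camera call.
- r.job_done(): hands the job in, once; it reports no verdict.
Trained networks look in the newest picture that a camera, given by its name, has taken for a name from the list of things; names that differ only in an ending like _2 or _b are one class to them, and where a whole thing is asked for, a point or a joint stands for the part that bears it (a point fixed in the world has none). Each returns a list of dicts, best first, with "p" (0 to 1); they miss things now and then, are a little off and sometimes report something else, mostly with a low value. They report only what shows in the picture. A call takes as long as a camera call. They do not tell look-alikes from the thing itself.
- r.look_for(camera, target): "point" ([x, y, z] in mm, in the coordinates of the camera as it stood for that picture, good to about 4 mm: the middle of the surface that is visible of it).
- r.masks_of(camera, target): "region" (400x640 bool, what is visible of it).
The state is a dict: "clock": time; "joint_positions": joint angles; "joint_vel": joint speeds; "joint_efforts": joint torques, N m; "tool_pos": TCP position; "eef_rot": TCP orientation; "ft_force": force on the tool from outside, world axes, zero at the start; "wrist_torque": the same for the moment, N m; "finger_gap": finger opening in mm.
Only numpy, scipy, OpenCV 4.12 (cv2) and the standard library are available. Lean on these libraries where they do the work, as an engineer would, in place of code of your own. Each camera call takes 0.05 s, during which the arm holds its last target. There are 200 camera calls.

## Working session

There is one attempt and no reset: what is moved stays moved. The work goes in short steps, Python scripts to look and compute and a tool call to move; the robot and the scene stay as the last step left them, time stands still between calls to the robot, and variables do not carry over. Pictures are saved under pics/ and viewed, about 8 in all and at most 12, crops included, and the job is handed in when it is done.

Besides the shell and the picture viewer there is one more tool, called after "Call:" as name(argument=value, ...), one argument or row to a line, values as JSON. servo_tool: Moves the arm, as the interface text tells. Its arguments: {"type":"object","properties":{"targets":{"type":"array","items":{"type":"array","items":{"type":"number"}}},"force":{"type":"number"}},"required":["targets"]}

```bash
mkdir -p pics; ls; cat > h.py <<'E'
import numpy as np,cv2
from cell import r
from scipy.spatial.transform import Rotation as R
def cam(n):
    p=r.camera_params(n); return p,np.array(p["position"],float),p["attitude"]
def Rc(a):
    a=np.array(a,float)
    if a.shape==(3,3): return a
    return (R.from_quat(a) if a.size==4 else R.from_euler('xyz',a)).as_matrix()
def K(p): return np.array([[p["fx"],0,p["cx"]],[0,p["fy"],p["cy"]],[0,0,1.]])
def px2plane(n,uv,z):
    p,t,a=cam(n); q=cv2.undistortPoints(np.array(uv,float).reshape(-1,1,2),K(p),np.array(p["distortion"],float)).reshape(-1,2)
    d=np.c_[q[:,0],-q[:,1],-np.ones(len(q))]@Rc(a).T
    return t+d*((z-t[2])/d[:,2])[:,None]
def proj(n,P):
    p,t,a=cam(n); c=(np.array(P,float).reshape(-1,3)-t)@Rc(a); c=c*[1,-1,-1]
    return cv2.projectPoints(c,np.zeros(3),np.zeros(3),K(p),np.array(p["distortion"],float))[0].reshape(-1,2)
def c2w(n,pt):
    p,t,a=cam(n); return t+Rc(a)@np.array(pt,float)
def save(n,f):
    im=r.capture(n); cv2.imwrite('pics/'+f,im[:,:,::-1]); return im
E
python3 - <<'E'
from h import *
np.set_printoptions(precision=1,suppress=True)
a=save("scene","s1.png");b=save("top","t1.png")
cv2.imwrite('pics/both.png',cv2.resize(np.vstack([a,b])[:,:,::-1],(480,600)))
print(r.camera_params("scene"),r.camera_params("top"),r.hold_point_z,r.sense())
for n in("scene","top"):
  for t in("rod_grip","release_hole","drawer","latch"):
    try:
      for o in r.look_for(n,t): 
        w=c2w(n,o["point"]);print(n,t,round(o["p"],2),w,proj(n,w))
    except Exception as e: print(n,t,e)
E
```

```text
pics
{'fx': 407.2625139432176, 'fy': 407.2625139432176, 'cx': 323.2180035264623, 'cy': 190.0739392683984, 'distortion': array([-0.1,  0. ,  0. ,  0. ,  0. ]), 'position': array([1171.6, -505.3,  864.9]), 'attitude': array([0.8, 0. , 1.2])} {'fx': 396.37383228502574, 'fy': 396.37383228502574, 'cx': 318.28725314625825, 'cy': 199.04272611358195, 'distortion': array([0., 0., 0., 0., 0.]), 'position': array([ 462.8, -249.4, 1043.3]), 'attitude': array([ 0.1, -0. , -1.6])} 53.900000000000006 {'clock': 0.1, 'joint_positions': array([-1.4,  0.4,  1.5, -0. ,  1.3, -0.1]), 'joint_vel': array([ 0., -0., -0.,  0., -0., -0.]), 'joint_efforts': array([ -0. , -52.9, -27.9,  -0. ,   0. ,  -0. ]), 'tool_pos': array([ 190.2, -568.5,  303.2]), 'eef_rot': array([-3.1,  0. , -1.2]), 'ft_force': array([-0.5,  0.1,  0.3]), 'wrist_torque': array([-0.,  0., -0.]), 'finger_gap': 85.57587352954428}
scene rod_grip 0.97 [ 784.7 -283.3   16.6] [[364.3 305.1]]
scene rod_grip 0.81 [ 468.4 -235.    15.2] [[336.5 201.7]]
scene rod_grip 0.79 [ 527.9 -678.6   24.1] [[175.9 260.6]]
scene rod_grip 0.62 [ 274.4 -238.1   13.3] [[314.1 158.1]]
scene release_hole 0.98 [513.6 178.3 100.4] [[480.5 156.5]]
scene drawer 0.62 [421.5 313.8  86.8] [[499.5 131.1]]
scene latch 0.72 [505.7 123.2 122.3] [[464.1 153.2]]
top rod_grip 0.94 [ 518.2 -677.1   17.6] [[466.6 200.1]]
top rod_grip 0.91 [ 778.8 -279.4   14.4] [[314.6 101.9]]
top rod_grip 0.84 [ 268.1 -240.5   25.8] [[300.2 299.2]]
top rod_grip 0.78 [ 460.1 -225.9   20.1] [[294.4 223.1]]
top release_hole 0.8 [478.7 209.   96.5] [[106.7 216.2]]
top drawer 0.68 [450.7 320.8  83.7] [[ 59.9 228.4]]
top latch 0.75 [496.8 136.8 123.6] [[133.6 207.9]]
```

View pics/s1.png

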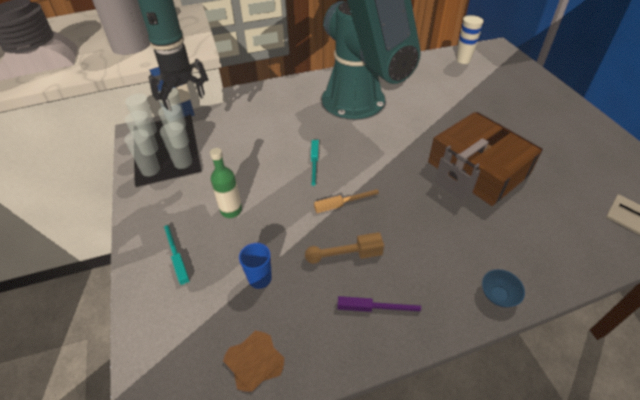

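View pics/t1.png

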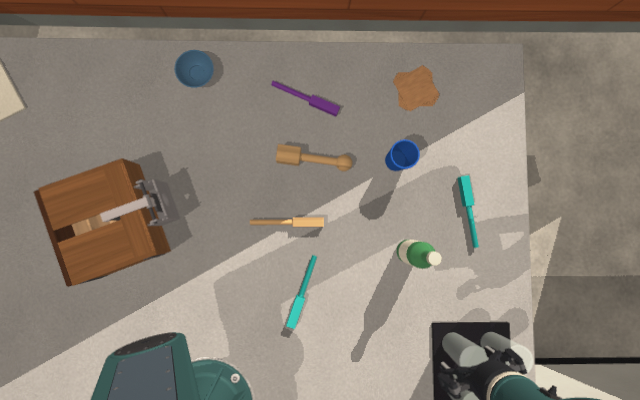

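Scene: pale rod at (335,203), muddler at (345,250), turquoise look-alikes at (315,160) and (177,255), purple look-alike at (378,305). In the top view those are (300,222), (313,157), (300,293), (469,210) and (305,98). The pale rod is the one to take. The till's plate shows at scene (460,170) and top (157,200). I'll check both in one close crop.

```bash
python3 - <<'E'
from h import *
np.set_printoptions(precision=1,suppress=True)
a=cv2.imread('pics/s1.png');b=cv2.imread('pics/t1.png')
f=lambda im,x,y:cv2.resize(im[y:y+60,x:x+80],(400,300),interpolation=cv2.INTER_CUBIC)
g=lambda im,x,y:cv2.resize(im[y:y+75,x:x+100],(400,300),interpolation=cv2.INTER_CUBIC)
cv2.imwrite('pics/crop1.png',np.vstack([np.hstack([f(b,247,192),f(a,305,175)]),np.hstack([g(b,100,165),g(a,425,120)])]))
# rod by colour in top image
hsv=cv2.cvtColor(b,cv2.COLOR_BGR2HSV)
ms=[m for m in r.masks_of("top","rod_grip")]
for m in ms:
  ys,xs=np.nonzero(m["region"]); print(m["p"],xs.mean(),ys.mean(),xs.min(),xs.max(),ys.min(),ys.max(),len(xs))
  if abs(ys.mean()-222)<8 and 250<xs.mean()<330:
    for c in range(xs.min(),xs.max()+1,4): 
      yy=ys[xs==c]; print(c,yy.min(),yy.max())
for uv,z in (([251,222],12),([292,222],24),([324,222],24)): print(px2plane("top",[uv],z))
E
```

```text
0.77 310.9737762237762 99.20454545454545 272 339 81 115 572
0.74 291.29672131147544 221.85573770491803 250 324 217 227 610
250 221 223
254 219 224
258 219 225
262 219 225
266 219 225
270 219 225
274 219 225
278 219 225
282 219 225
286 219 225
290 219 225
294 218 226
298 217 226
302 217 227
306 217 227
310 217 227
314 217 226
318 217 226
322 218 226
0.73 467.8784893267652 204.73563218390805 458 478 175 247 609
0.7 299.90849673202615 298.318082788671 287 315 257 328 459
[[ 463.4 -113.9   12. ]]
[[ 462.9 -219.9   24. ]]
[[ 462.5 -302.    24. ]]
```

View pics/crop1.png

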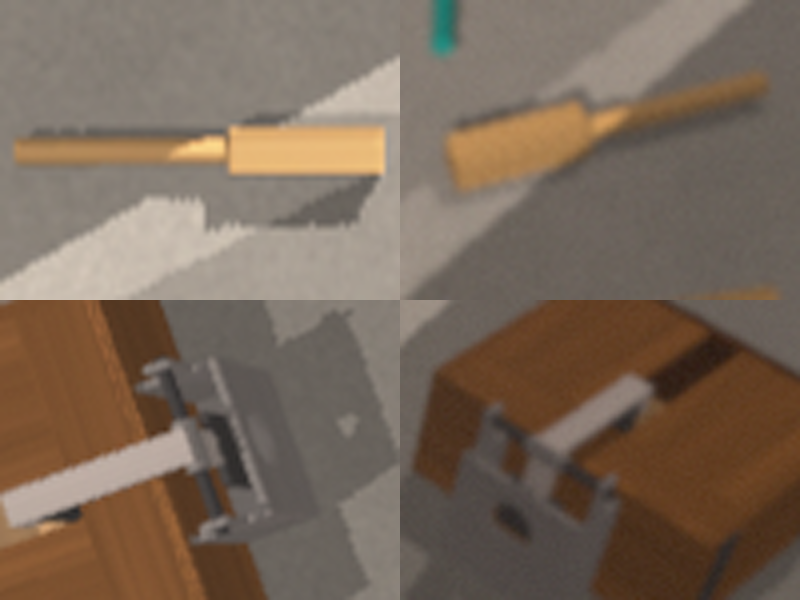

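The crop confirms the pale rod, with its grip at top (308,222) and dowel tip at (249.5,222). It also shows the plate's hole at about top (164,197) and scene (452.6,174.6). Next I fit the rod and plate poses and overlay them to check.

```bash
cat > fit.py <<'E'
from h import *
from scipy.optimize import least_squares
np.set_printoptions(precision=1,suppress=True)
def model(q):
    x,y,w=q; d=np.array([np.cos(w),np.sin(w),0]); s=np.array([d[1],-d[0],0]); c=np.array([x,y,60.])
    return c,d,s
E
python3 - <<'E'
from fit import *
print("grip",px2plane("top",[[307.9,221.6]],24),"tip",px2plane("top",[[249.4,221.7]],12))
print("hole top",px2plane("top",[[164.1,197.1]],60),"scene",px2plane("scene",[[452.6,174.6]],60))
print("edge", px2plane("top",[[151,178.4],[167,218.4]],95))
P=px2plane("top",[[151,178.4],[167,218.4]],95); e=P[1]-P[0]; 
w=np.arctan2(e[0]*-1,e[1]) if 0 else np.arctan2(-e[0],e[1])
print(np.degrees(np.arctan2(e[1],e[0]))) 
ang=np.arctan2(e[1],e[0])+np.pi/2; ang=ang if np.sin(ang)>0 else ang+np.pi
ang=np.arctan2(np.sin(ang),np.cos(ang))
h=(px2plane("top",[[164.1,197.1]],60)+px2plane("scene",[[452.6,174.6]],60))[0]/2
print(h,np.degrees(ang))
c,d,s=model((h[0],h[1],ang)); z=np.array([0,0,1.])
out=[]
for n,f,x,y in(("top",'t1',130,165),("scene",'s1',430,140)):
    im=cv2.imread(f'pics/{f}.png')[y:y+60,x:x+60]; im=cv2.resize(im,(480,480)[:2] if 0 else (400,400),interpolation=cv2.INTER_CUBIC);k=400/60
    T=lambda P:np.int32(((proj(n,P)-[x,y]+.5)*k-.5)*1)
    t=np.linspace(0,2*np.pi,40)[:,None]
    cv2.polylines(im,[T(c+18*(np.cos(t)*s+np.sin(t)*z))],True,(0,255,0),1)
    cv2.polylines(im,[T([c+50*s-60*z,c-50*s-60*z,c-50*s+35*z,c+50*s+35*z])],True,(0,0,255),1)
    out.append(im)
cv2.imwrite('pics/fit1.png',np.hstack(out))
s_=r.sense(); print(s_["tool_pos"],np.degrees(s_["eef_rot"]))
E
```

```text
grip [[ 463.7 -260.6   24. ]] tip [[ 464.2 -109.8   12. ]]
hole top [[525.3  91.1  60. ]] scene [[517.8  95.1  60. ]]
edge [[567.4 110.1  95. ]
 [472.9  71.4  95. ]]
-157.74090711416073
[521.5  93.1  60. ] 112.25909288583927
[ 190.3 -569.   303.9] [-180.     0.   -71.5]
```

View pics/fit1.png

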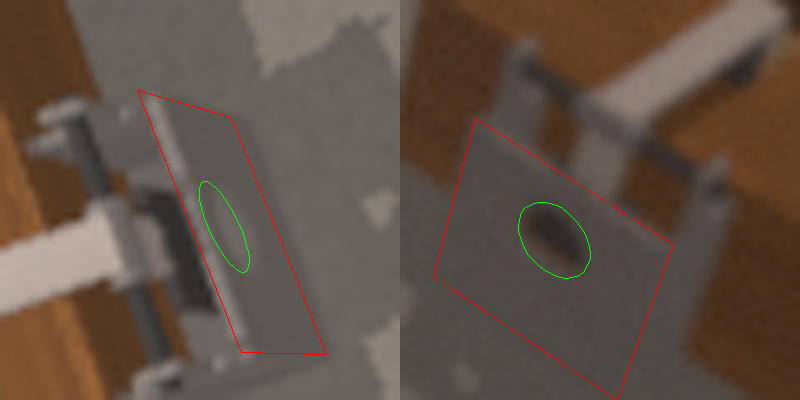

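The top view puts the plate's outer face about 4 mm further out than the model, while the scene view agrees with it. Lateral position is good to about 2 mm, against 11 mm of clearance. I'll use hole ≈ (523, 89.5, 60) with direction ≈ 111.5°. The rod's grip is at (463.7, -260.6), yaw 90°, and the measured tip distance of 151 mm matches the given 150. Now I move above the rod at the current height.

Call:
servo_tool(
  targets=[
    [-0.206,-0.357,0,0,0,-71.5,0],
    [-0.206,-0.357,0,0,0,-71.5,0],
    [-0.206,-0.357,0,0,0,-71.5,0],
    [-0.206,-0.357,0,0,0,-71.5,0],
    [-0.206,-0.357,0,0,0,-71.5,0],
    [-0.206,-0.357,0,0,0,-71.5,0],
    [-0.206,-0.357,0,0,0,-71.5,0],
    [-0.206,-0.357,0,0,0,-71.5,0],
    [-0.206,-0.357,0,0,0,-71.5,0],
    [-0.206,-0.357,0,0,0,-71.5,0],
    [-0.206,-0.357,0,0,0,-71.5,0],
    [-0.206,-0.357,0,0,0,-71.5,0],
    [-0.206,-0.357,0,0,0,-71.5,0],
    [-0.206,-0.357,0,0,0,-71.5,0],
    [-0.206,-0.357,0,0,0,-71.5,0],
    [-0.206,-0.357,0,0,0,-71.5,0],
  ],
)

```text
clock: 1.88
tool_pos: [462.8, -261.5, 303.9]
eef_rot: [3.142, 0.0, -0.003]
ft_force: [0.8, -0.3, -0.6]
finger_gap: 85.4
```

Call:
servo_tool(
  targets=[
    [0.001,-0.001,0.04,0,0,0,0],
    [0.001,-0.001,0.08,0,0,0,0],
    [0.001,-0.001,0.12,0,0,0,0],
    [0.001,-0.001,0.16,0,0,0,0],
    [0.001,-0.001,0.19,0,0,0,0],
    [0.001,-0.001,0.21,0,0,0,0],
    [0.001,-0.001,0.22,0,0,0,0],
    [0.001,-0.001,0.225,0,0,0,0],
    [0.001,-0.001,0.225,0,0,0,0],
    [0.001,-0.001,0.225,0,0,0,0],
  ],
)

```text
clock: 2.72
tool_pos: [464.3, -261.2, 79.8]
eef_rot: [3.141, -0.001, -0.003]
ft_force: [-0.2, 0.5, -0.3]
finger_gap: 85.1
```

```bash
python3 - <<'E'
from h import *
a=save("scene","s2.png");b=save("top","t2.png")
f=lambda im,x,y:cv2.resize(im[y:y+120,x:x+120],(400,400),interpolation=cv2.INTER_CUBIC)[:,:,::-1]
cv2.imwrite('pics/crop2.png',np.hstack([f(b,240,160),f(a,270,140)]))
print(r.hold_point_z)
E
```

```text
53.900000000000006
```

View pics/crop2.png

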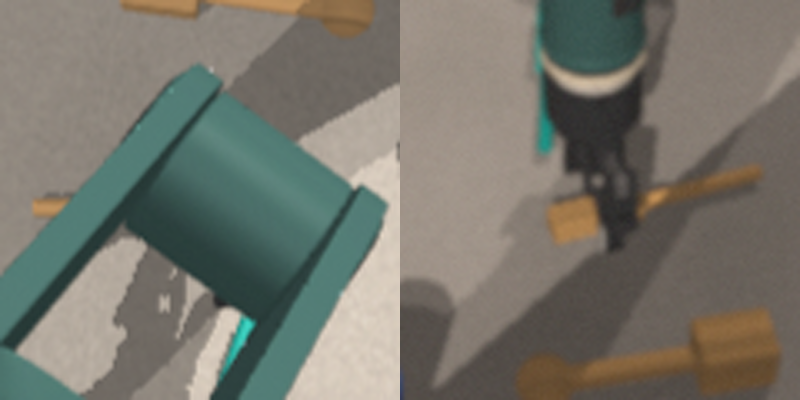

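The fingers straddle the grip at scene crop (610,215), and the dowel points right to (760,172). Now I close.

Call:
servo_tool(
  targets=[
    [0,0,0.001,0,0,0,0.3],
    [0,0,0.001,0,0,0,0.6],
    [0,0,0.001,0,0,0,0.8],
    [0,0,0.001,0,0,0,1],
    [0,0,0.001,0,0,0,1],
    [0,0,0.001,0,0,0,1],
    [0,0,0.001,0,0,0,1],
    [0,0,0.001,0,0,0,1],
    [0,0,0.001,0,0,0,1],
    [0,0,0.001,0,0,0,1],
  ],
  force=60,
)

```text
clock: 3.65
tool_pos: [464.8, -261.3, 79.8]
eef_rot: [3.14, -0.003, -0.003]
ft_force: [-1.0, 1.2, 6.2]
finger_gap: 22.8
```

Call:
servo_tool(
  targets=[
    [0,0,-0.01,0,0,0,1],
    [0,0,-0.025,0,0,0,1],
    [0,0,-0.04,0,0,0,1],
    [0,0,-0.06,0,0,0,1],
    [0,0,-0.07,0,0,0,1],
    [0,0,-0.07,0,0,0,1],
    [0,0,-0.07,0,0,0,1],
  ],
)

```text
clock: 4.23
tool_pos: [464.9, -261.4, 150.3]
eef_rot: [3.139, -0.004, -0.003]
ft_force: [0.0, 0.1, -0.4]
finger_gap: 22.8
```

Call:
servo_tool(
  targets=[
    [0.02,-0.03,0,0,0,-5,1],
    [0.04,-0.06,0,0,0,-10,1],
    [0.06,-0.09,0,0,0,-15,1],
    [0.08,-0.12,0,0,0,-20,1],
    [0.1,-0.15,0,0,0,-21.7,1],
    [0.115,-0.17,0,0,0,-21.7,1],
    [0.124,-0.183,0.01,0,0,-21.7,1],
    [0.124,-0.183,0.02,0,0,-21.7,1],
    [0.124,-0.183,0.0225,0,0,-21.7,1],
    [0.124,-0.183,0.0225,0,0,-21.7,1],
    [0.124,-0.183,0.0225,0,0,-21.7,1],
  ],
)

```text
clock: 5.15
tool_pos: [588.2, -79.5, 126.8]
eef_rot: [3.139, -0.0, 0.375]
ft_force: [-0.3, 0.1, -0.9]
finger_gap: 22.5
```

```bash
python3 - <<'E'
from fit import *
a=save("scene","s3.png");b=save("top","t3.png")
s_=r.sense(); p=s_["tool_pos"]; yaw=s_["eef_rot"][2]; print(p,np.degrees(s_["eef_rot"]))
d=np.array([-np.sin(yaw),np.cos(yaw),0]); tip=p+150*d-[0,0,67.8]
c,dd,s=model((523,89.5,np.radians(111.5))); z=np.array([0,0,1.]); t=np.linspace(0,2*np.pi,40)[:,None]
out=[]
for n,im,x,y in(("top",b,120,150),("scene",a,400,120)):
    im=cv2.resize(im[y:y+100,x:x+100,::-1],(400,400),interpolation=cv2.INTER_CUBIC).copy()
    im=cv2.convertScaleAbs(im,alpha=1.4)
    T=lambda P:np.int32(((proj(n,P)-[x,y]+.5)*4-.5))
    cv2.polylines(im,[T(c+18*(np.cos(t)*s+np.sin(t)*z))],True,(0,255,0),1)
    cv2.polylines(im,[T([tip,tip-110*d])],False,(255,0,255),1)
    out.append(im)
cv2.imwrite('pics/pre.png',np.hstack(out))
E
```

```text
[589.  -79.7 127.7] [179.8  -0.1  21.5]
```

View pics/pre.png

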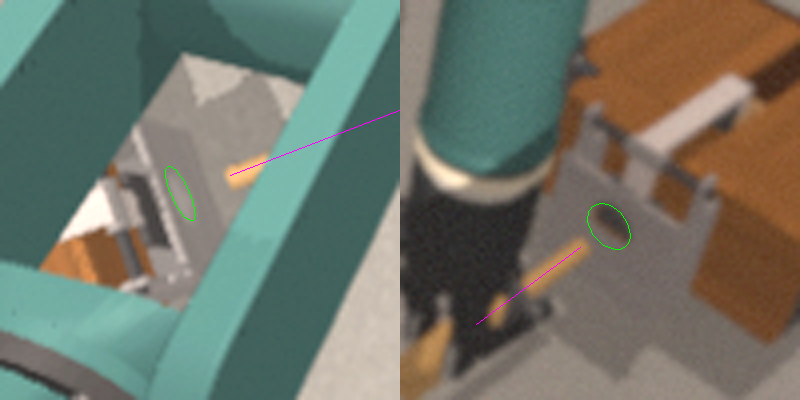

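The dowel tip is in front of the hole. It shows at (580,248) in the scene half, aimed at the ellipse centre (609,226), and at (230,180) in the top half, where it runs about 4 mm low of centre. I shift 2 mm along tool +x, advance, and look again.

Call:
servo_tool(
  targets=[
    [0.002,-0.005,0,0,0,0,1],
    [0.002,-0.012,0,0,0,0,1],
    [0.002,-0.02,0,0,0,0,1],
    [0.002,-0.026,0,0,0,0,1],
    [0.002,-0.032,0,0,0,0,1],
    [0.002,-0.036,0,0,0,0,1],
    [0.002,-0.036,0,0,0,0,1],
  ],
)

```text
clock: 5.83
tool_pos: [577.0, -44.3, 127.6]
eef_rot: [3.138, -0.002, 0.376]
ft_force: [-0.6, -0.4, -1.0]
finger_gap: 22.4
```

```bash
python3 - <<'E'
from h import *
a=save("scene","s4.png");b=save("top","t4.png");o=[]
for im,x,y in((b,120,160),(a,420,140)):
    o.append(cv2.convertScaleAbs(cv2.resize(im[y:y+60,x:x+60,::-1],(400,400),interpolation=cv2.INTER_CUBIC),alpha=1.5))
cv2.imwrite('pics/ins.png',np.hstack(o)); print(r.sense()["ft_force"],r.sense()["tool_pos"])
E
```

```text
[ 0.96002983 -0.22943127 -0.76592619] [577.6939357  -45.21322669 127.63981163]
```

View pics/ins.png

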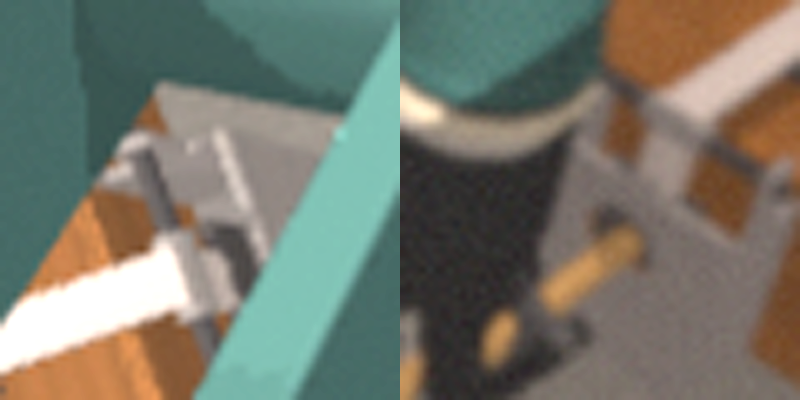

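The scene half shows the tip at (635,240) inside the hole, with dark all around it, and there is no contact force. Push through gently.

Call:
servo_tool(
  targets=[
    [0,-0.004,0,0,0,0,1],
    [0,-0.008,0,0,0,0,1],
    [0,-0.012,0,0,0,0,1],
    [0,-0.016,0,0,0,0,1],
    [0,-0.02,0,0,0,0,1],
    [0,-0.024,0,0,0,0,1],
    [0,-0.024,0,0,0,0,1],
  ],
)

```text
clock: 6.52
tool_pos: [569.8, -23.7, 128.0]
eef_rot: [3.134, -0.003, 0.377]
ft_force: [1.8, -5.7, -0.6]
finger_gap: 22.5
```

About 6 N of spring force, so the tip is on the paddle. I go 9 mm more and hold for a moment.

Call:
servo_tool(
  targets=[
    [0,-0.003,0,0,0,0,1],
    [0,-0.006,0,0,0,0,1],
    [0,-0.009,0,0,0,0,1],
    [0,-0.009,0,0,0,0,1],
    [0,-0.009,0,0,0,0,1],
    [0,-0.009,0,0,0,0,1],
    [0,-0.009,0,0,0,0,1],
    [0,-0.009,0,0,0,0,1],
    [0,-0.009,0,0,0,0,1],
    [0,-0.009,0,0,0,0,1],
  ],
)

```text
clock: 7.35
tool_pos: [568.1, -16.8, 128.5]
eef_rot: [3.13, -0.006, 0.378]
ft_force: [1.9, -6.6, -2.7]
finger_gap: 22.4
```

```bash
python3 - <<'E'
from h import *
a=save("scene","s5.png")
cv2.imwrite('pics/open.png',cv2.resize(a[90:240,400:600,::-1],(800,600),interpolation=cv2.INTER_CUBIC)); print(r.sense()["ft_force"],r.sense()["tool_pos"])
E
```

```text
[ 1.53297492 -7.83580003 -2.59633028] [568.14819313 -16.79566894 128.46768582]
```

View pics/open.png

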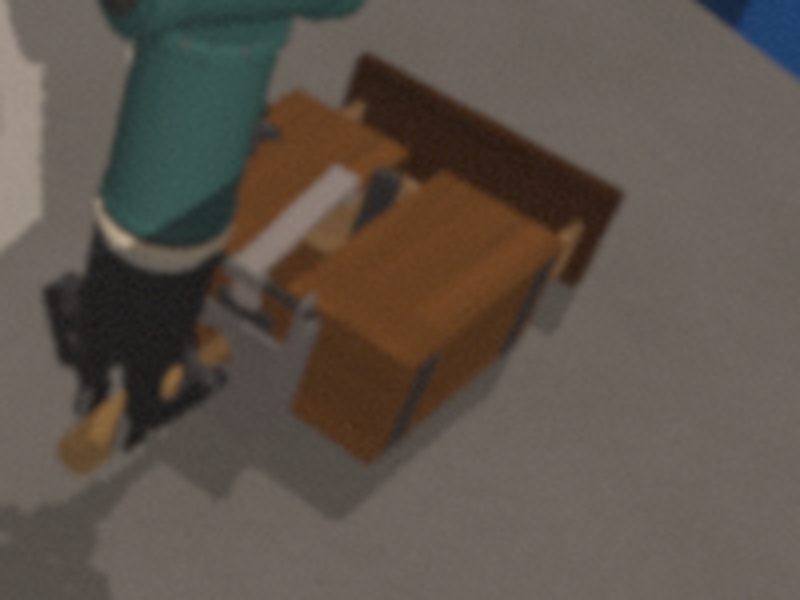

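The drawer is fully open: its front panel at (490,150) stands clear of the box. Next I draw the rod straight out.

Call:
servo_tool(
  targets=[
    [0,0.01,0,0,0,0,1],
    [0,0.025,0,0,0,0,1],
    [0,0.04,0,0,0,0,1],
    [0,0.055,0,0,0,0,1],
    [0,0.07,0,0,0,0,1],
    [0,0.085,0,0,0,0,1],
    [0,0.095,0,0,0,0,1],
    [0,0.095,0,0,0,0,1],
    [0,0.095,0,0,0,0,1],
  ],
)

```text
clock: 8.15
tool_pos: [603.2, -105.7, 129.4]
eef_rot: [3.131, -0.006, 0.376]
ft_force: [-0.3, -0.1, -1.1]
finger_gap: 22.8
```

Call:
servo_tool(
  targets=[
    [-0.01,0.005,-0.02,0,0,2,1],
    [-0.04,0.02,-0.03,0,0,5,1],
    [-0.07,0.035,-0.03,0,0,9,1],
    [-0.1,0.05,-0.03,0,0,13,1],
    [-0.13,0.066,-0.03,0,0,17,1],
    [-0.16,0.081,-0.02,0,0,21.5,1],
    [-0.186,0.094,-0.01,0,0,21.5,1],
    [-0.186,0.094,0.01,0,0,21.5,1],
    [-0.186,0.094,0.02,0,0,21.5,1],
    [-0.186,0.094,0.02,0,0,21.5,1],
    [-0.186,0.094,0.02,0,0,21.5,1],
  ],
)

```text
clock: 9.07
tool_pos: [464.9, -260.4, 109.0]
eef_rot: [3.135, -0.008, 0.002]
ft_force: [0.4, 0.3, -1.5]
finger_gap: 22.5
```

```bash
python3 - <<'E'
from h import *
a=save("scene","s6.png")
cv2.imwrite('pics/hover.png',cv2.resize(a[160:260,270:410,::-1],(700,500),interpolation=cv2.INTER_CUBIC)); print(r.sense()["ft_force"],r.sense()["tool_pos"],r.sense()["eef_rot"])
E
```

```text
[-0.32018747  0.52101705 -0.68718064] [ 465.48203804 -260.72294977  109.57852002] [ 3.13381917e+00 -9.22355791e-03  2.29823151e-03]
```

View pics/hover.png

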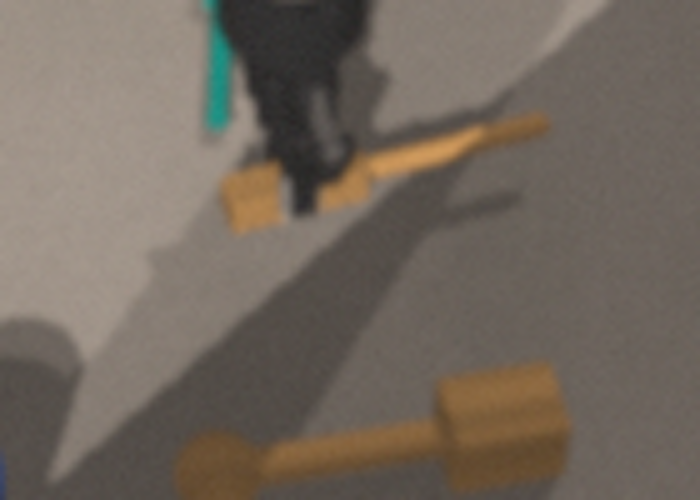

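The rod is held about level over its old spot, with the muddler clear below it at (380,440). I lower it by 29 mm.

Call:
servo_tool(
  targets=[
    [0,0,0.01,0,0,0,1],
    [0,0,0.018,0,0,0,1],
    [0,0,0.024,0,0,0,1],
    [0,0,0.027,0,0,0,1],
    [0,0,0.029,0,0,0,1],
    [0,0,0.029,0,0,0,1],
  ],
)

```text
clock: 9.62
tool_pos: [465.6, -260.6, 80.2]
eef_rot: [3.135, -0.008, 0.002]
ft_force: [0.0, 0.5, -2.0]
finger_gap: 22.8
```

Call:
servo_tool(
  targets=[
    [0,0,0.001,0,0,0,1],
    [0,0,0.001,0,0,0,0.7],
    [0,0,0.001,0,0,0,0.6],
    [0,0,0.001,0,0,0,0.4],
    [0,0,0.001,0,0,0,0.2],
    [0,0,0.001,0,0,0,0],
    [0,0,0.001,0,0,0,0],
    [0,0,0.001,0,0,0,0],
    [0,0,0.001,0,0,0,0],
    [0,0,0.001,0,0,0,0],
  ],
  force=20,
)

```text
clock: 10.45
tool_pos: [465.5, -260.7, 79.2]
eef_rot: [3.135, -0.008, 0.002]
ft_force: [-0.0, 0.2, -0.4]
finger_gap: 85.7
```

Open at 85.7 mm with no force. I retreat straight up, then check both views.

Call:
servo_tool(
  targets=[
    [0,0,-0.01,0,0,0,0],
    [0,0,-0.03,0,0,0,0],
    [0,0,-0.06,0,0,0,0],
    [0,0,-0.1,0,0,0,0],
    [0,0,-0.14,0,0,0,0],
    [0,0,-0.18,0,0,0,0],
    [0,0,-0.2,0,0,0,0],
    [0,0,-0.2,0,0,0,0],
    [0,0,-0.2,0,0,0,0],
    [0,0,-0.2,0,0,0,0],
  ],
)

```text
clock: 11.28
tool_pos: [463.2, -258.8, 278.8]
eef_rot: [3.135, -0.008, 0.002]
ft_force: [0.0, 0.7, -0.5]
finger_gap: 85.7
```

```bash
python3 - <<'E'
from h import *
a=save("scene","s7.png")
cv2.imwrite('pics/final.png',cv2.resize(a[80:300,260:580,::-1],(800,550),interpolation=cv2.INTER_CUBIC)); print(r.sense()["ft_force"],r.sense()["tool_pos"],r.sense()["clock"])
E
```

```text
[ 0.22544423 -0.8769414  -0.2854115 ] [ 463.00196356 -258.62312912  278.08792234] 11.3333
```

View pics/final.png

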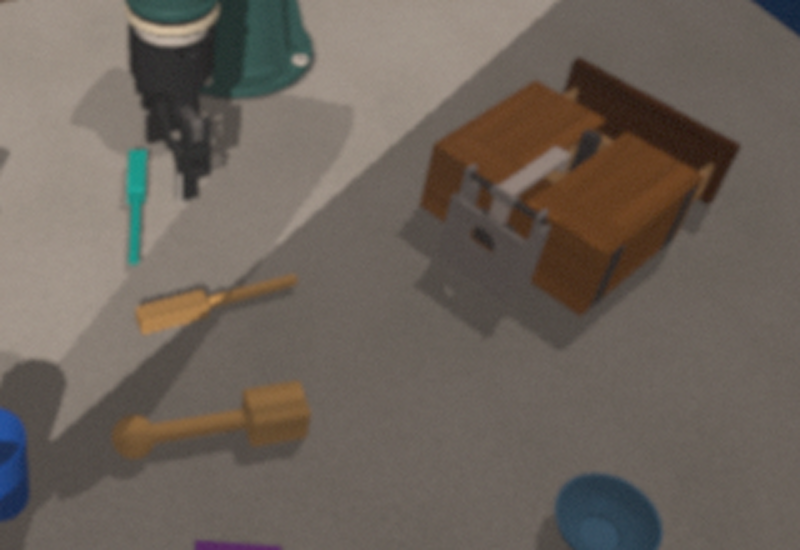

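The final picture shows the rod flat on the counter at (215,303), the drawer open at (650,130), the hole empty at (484,237) and the gripper clear. I hand in the job.

```bash
python3 -c "from cell import r; print(r.job_done())"
```

```text
the job is handed in; nothing more can be done
None
```

The drawer is open and the rod is back on the counter. I picked up the pale push rod, pushed its dowel through the hole to trip the latch (6–8 N), drew it straight out and laid it flat in its old place. The job was handed in at about 11.3 s; the hand-in reported no verdict.

**Final checks:** The last picture shows the drawer fully open, the hole empty, the rod flat, and the gripper open and well above everything. The muddler and the look-alikes in view had not moved. Two look-alikes were not fully in that picture: the second turquoise one was outside it and the purple one was only partly in it. The arm worked well away from both.

**One disagreement:** The two cameras differed by up to about 8 mm on the hole's position. I took a value in between and nudged the rod 2 mm sideways before entry. The hole leaves 11 mm all round, and no contact force showed until the dowel met the latch paddle.

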